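# Dock a test-tube rack past the lane's spring gate

### The job

Dock the wooden test-tube rack: with one fingertip hold the lane's long release flap pressed down so that the orange gate swings clear, and meanwhile push the rack by its end with the other finger along the lane, past the gate, until it is fully home against the end stop. Keep the flap down until the whole rack has passed, so that the gate never comes down on it, then let go so that the gate springs shut behind the rack. Only push the rack, gently, and never lift it; keep its tubes standing in it and leave the other things on the bench alone.

Things in the scene. Friction and masses are not known exactly. Their poses are not given: they have to be found in the camera images.
- lane: Fixed rack-docking lane: white bed 4 mm thick, aluminium side walls (inner faces at x = -32.5 and +32.5 mm, 6 mm thick, tops at z = 45 mm). Origin on the bench, mid-lane, in the gate's plane. y runs along the lane: flared mouth at y = +290 to +312 mm, racks travel to -y. x points away from the robot (within 0.15 rad). The gate and its flap are on the -x side, nearer the robot.
- end_stop (a point): Face of the grey end stop (60 mm high, two black rubber pads) that stops the rack, at lane y = -208 mm, mid-lane, 34 mm above the bench. A rack that is home touches it: its origin is then at lane y = -108 mm and its trailing face at lane y = -8 mm.
- rack: Loose wooden test-tube rack, 60 (x) x 200 (y) x 78 (z) mm, about 0.35 kg, on the bed in the mouth half of the lane, y along the lane's y. Origin at the centre of its underside. Solid end boards 10 mm thick, full width and height; the leading face (y = -100 mm) starts 11 to 46 mm before the gate plane. Three tubes stand in its middle; the two holes at the trailing end are empty.
- rack_end (a point): Centre of the rack's trailing end face (60 mm wide, 78 mm tall; rack y = +100 mm, half-way up), where it is to be pushed towards the lane's -y.
- tube_a: Glass test tube, yellowish content, 19 mm diameter, 118 mm long, standing loosely in the rack at rack y = -43 mm (origin at its foot, 10 mm above the rack's underside; its top is about 132 mm above the bench). Its z axis runs along it.
- tube_b: As tube_a, reddish content, at rack y = -14 mm.
- tube_c: As tube_a, bluish content, at rack y = +14 mm.
- gate (a joint): Angle (rad) of the gate leaf and release flap, one rigid part on a hinge along the lane's y. 0 = shut, the leaf blocks the rack and a push on the rack cannot open it. Pressing the flap down opens it, to a stop at 0.8; from 0.5 on the leaf is clear of the lane, 0.6 to 0.7 is a good value to hold. A spring shuts it when let go (3 to 6 N at the finger when open).
- gate_hinge (a point): Axis of the gate's hinge rod (along the lane's y) in the gate's plane: lane x = -46.5 mm, y = 0, 25 mm above the bench. Fixed.
- gate_leaf (a point): Centre of the orange gate leaf (18 mm across the lane, 26 mm tall, 5 mm thick along it); moves with the gate. Shut, it reaches 16 mm into the lane, z = 51 to 77 mm, lane y = -2.5 to +2.5 mm. Open at 0.62 rad it stands outside the wall at lane x = -68 to -37 mm with its top at z = 84 mm, between a finger in the lane and one on the flap.
- flap_pad (a point): Point on the release flap's top face, 38 mm out from the hinge, half-way along it (lane y = 145 mm); moves with it. The flap is a plate with a black ribbed pad, outside the wall on the robot's side, lane y = 0 to 290 mm, so a finger can slide along it during the push. Shut, it slopes up away from the lane; at 0.62 rad it is level, top at z = 38 mm, lane x = -45 to -108 mm.
- flap_edge (a point): Outer edge of the flap, half-way along it; moves with it. Shut: lane x = -92 mm, z = 69 mm. A fingertip whose inner side is at lane x = -72 to -86 mm catches the shut flap and also passes outside the open leaf, while the other finger stands in the lane behind the rack, 45 to 80 mm across from it.
- dropper: Bystander: brown dropper bottle with a red cap, 37 mm diameter, 96 mm tall, behind the lane. Origin at the centre of its underside.
- beaker: Bystander: small glass beaker, 49 mm diameter, 59 mm tall, beyond the end stop. Origin at the centre of its underside.
- wash_bottle: Bystander: wash bottle with a red spout, 148 mm tall, at the right. Origin at the centre of its underside.
- weighing: Bystander: small clear glass weighing bottle, 36 mm diameter, 52 mm tall, at the right. Origin at the centre of its underside.
- tape: Bystander: roll of tape, 68 mm diameter, 18 mm thick, lying at the left. Origin at the centre of its underside.

How it is judged:
By the outcome, as a careful person would: the job done as asked, in the order asked, and still so for the second after the job is handed in, with the robot touching nothing.
It also fails if it takes over 42 s, if anything falls off the work surface, if the arm or the gripper's body presses on something with over 40 N, if the wrist force passes 120 N, or if a joint passes its speed limit or range.

### The arm

A 7-joint arm with a two-finger parallel gripper is mounted at the origin on a cart in front of the work surface, level with it; the furniture and walls round the work are solid. World frame = base frame: x ahead of the robot, y to its left, z up, the work surface at z = 0. Lengths are in m, angles in rad, forces in N, time in s.
With the tool pointing down it reaches from about 0.425 to 0.95 m from the base axis. Payload 4.7 kg.
Tool frame: the origin (TCP) lies between the finger pads; the fingertips stand 25 mm ahead of it and the grasp point (between the pads) lies 6 mm ahead of it; z points along the fingers, y is the line along which they close (so a half turn about z gives the same grasp; the last joint's range is limited). The gripper opens to 85 mm and grips with 20 to 120 N. Pads are 22 mm wide; open, the fingers measure 114 mm over their backs; the gripper's body (76 mm by 85 mm) begins 54 mm behind the grasp point. The pads swing forward as they close: fully open they stand 13 mm farther back than shut.
Start: joints at [1.245, 0.469, -0.049, 1.532, 0.024, 1.141, -0.082], TCP at [0.197, -0.645, 0.256] pointing down, gripper open.
Joint ranges: [-2.59, 2.59], [-0.33, 1.99], [-1.39, 1.29], [0.1, 2.45], [-1.04, 4.18], [0.21, 1.99], [-2.66, 2.66]. Speed limits (rad/s): [2.57, 2.57, 3.14, 3.14, 3.14, 3.14, 3.14].

### API

Orientations are given as a 3x3 rotation matrix whose columns are the frame's x, y, z axes.
In Python, from rig import * gives the robot as it stands. Calls block until the motion is done:
- movep(position, orientation): joint-space move of the TCP to a pose.
- move_l(position, attitude=None, feed=0.15, until_force=None): straight line of the TCP; attitude=None keeps the orientation; feed is the mean speed in m/s. With until_force (N) it stops when the force on the tool has changed by that much, and returns True; else False.
- move_joints(angles): joint-space move.
- command_gripper(opening, newtons=None): finger opening in m; newtons is the grip in N (None keeps the last); returns when the fingers have stopped.
- sleep(seconds).
- inverse_kinematics(position, orientation): joint angles nearest the present ones, or None.
- sense(): the state.
- camera(name): name is "scene" or "side" or "wrist"; returns (picture, depth): 400x640x3 uint8, red, green, blue; 400x640 float32, m along the optical axis (not along the pixel's ray), 0 where there is no reading.
- camera_params(name): a dict with "K" (3x3 intrinsics, pixels), "dist" ([k1, k2, p1, p2, k3] as OpenCV has them; the pictures are not rectified), "position" and "rotation" of the camera in the world; the wrist camera has in their place "tool_from_camera" (4x4, takes a point from camera to tool coordinates, whose origin is the TCP and whose axes are the flange's). Camera axes: x right, y down, z forward; pixel columns grow to the right and rows downward; lengths in m; the calibration is good to about 2 mm. A picture is of the moment at which its call begins: read the wrist's pose just before it. camera_params takes no time and is no camera call.
A pose or a line that the arm cannot do raises Unreachable and nothing moves.
- finish_job(): hands the job in; it is judged then, once.
The state is a dict: "time_s": time; "joint_pos": joint angles; "qd": joint speeds; "joint_efforts": joint torques, N m; "position": TCP position; "tcp_rot": TCP orientation; "wrist_force": force on the tool from outside, world axes, zero at the start; "ft_torque": the same for the moment, N m; "finger_gap": finger opening in m; "gripper_force": force on a finger pad.
Only numpy, scipy, OpenCV 4.12 (cv2) and the standard library are available. Lean on these libraries where they do the work, as an engineer would, in place of code of your own. Each camera call takes 0.05 s, during which the arm holds its last target. There are 200 camera calls.

## Working session

There is one attempt and no reset: what is moved stays moved. The work goes in short steps, each a Python script; the robot and the scene stay as the last script left them, time stands still between calls to the robot, and variables do not carry over. Pictures are saved under pics/ and viewed, at most 10 in all, crops included, and the job is handed in when it is done.

```bash
mkdir -p pics; ls
python3 - <<'E'
from rig import *
import cv2,numpy as np
for n in ("scene","side"):
    p,d=camera(n); cv2.imwrite(f"pics/{n}0.png",p[:,:,::-1]); np.save(f"pics/{n}0.npy",d); 
    c=camera_params(n); print(n,c)
s=sense(); print(s)
E
```

```text
pics
scene {'K': array([[423.15366956,   0.        , 316.13160424],
       [  0.        , 423.15366956, 198.8625504 ],
       [  0.        ,   0.        ,   1.        ]]), 'dist': array([0.00301119, 0.        , 0.        , 0.        , 0.        ]), 'position': array([-0.24478943,  1.12388476,  1.03412073]), 'rotation': array([[-0.83457676, -0.31737736,  0.4502813 ],
       [-0.55088727,  0.48407857, -0.67984643],
       [-0.00220366, -0.81543826, -0.57883987]])}
side {'K': array([[494.58590611,   0.        , 325.90087566],
       [  0.        , 494.58590611, 204.39130007],
       [  0.        ,   0.        ,   1.        ]]), 'dist': array([-0.0699136,  0.       ,  0.       ,  0.       ,  0.       ]), 'position': array([ 0.25096752, -1.58440289,  1.18883727]), 'rotation': array([[ 0.98788078, -0.09195873,  0.12504059],
       [-0.15517845, -0.56777083,  0.80842806],
       [-0.00334762, -0.81803416, -0.5751599 ]])}
{'time_s': 0.1, 'joint_pos': array([ 1.24513017,  0.46935492, -0.04857213,  1.53358828,  0.02411395,
        1.14097618, -0.08231677]), 'qd': array([-7.74994741e-04, -2.14425119e-03, -1.66800067e-04, -3.52087707e-03,
        6.52087726e-04, -5.56380515e-04,  3.59329731e-05]), 'joint_efforts': array([ 9.02139163e-04, -5.11518860e+01, -4.66935534e-02, -2.38392144e+01,
        1.08247835e-02,  4.35764494e-03, -7.08811910e-06]), 'position': array([ 0.19724776, -0.64503482,  0.25536435]), 'tcp_rot': array([[ 9.56287716e-01,  2.92426844e-01, -5.87926672e-04],
       [ 2.92427423e-01, -9.56286316e-01,  1.63850531e-03],
       [-8.30832958e-05, -1.73880838e-03, -9.99998485e-01]]), 'wrist_force': array([0.38290344, 0.0467062 , 0.07238019]), 'ft_torque': array([-0.01206391,  0.01060637,  0.04088648]), 'gripper_force': 0.0, 'finger_gap': 0.08575698761166808}
```

View pics/scene0.png

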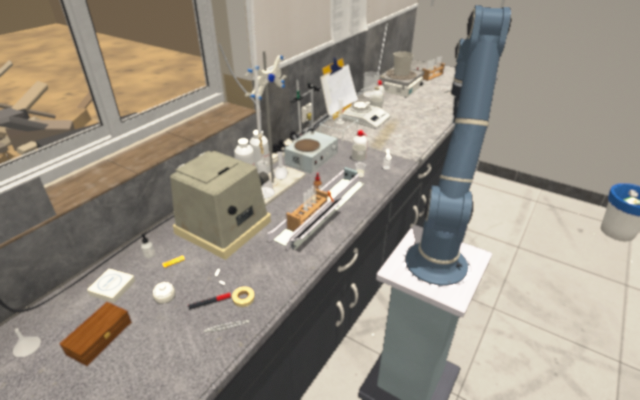

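View pics/side0.png

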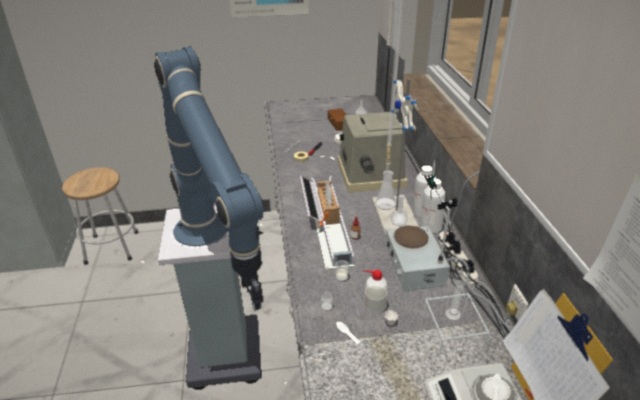

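The scene view shows the lane with the rack near (310,208), white bed end near (285,238), gate near (330,195). In the side view the rack is at (328,200), the bed at (335,245) and the end stop at (341,255). I'll get a rough position, then look with the wrist camera.

```bash
cat > h.py <<'E'
from rig import *
import cv2,numpy as np
def ray(c,uv,R,p):
    q=cv2.undistortPoints(np.array(uv,float).reshape(-1,1,2),c["K"],c["dist"]).reshape(-1,2)
    return np.c_[q,np.ones(len(q))]@R.T
def onplane(c,uv,z,R,p):
    r=ray(c,uv,R,p); z=np.asarray(z,float); return p+r*((z-p[2])/r[:,2])[:,None]
def wristpose(s,c):
    T=c["tool_from_camera"]; return s["tcp_rot"]@T[:3,:3], s["position"]+s["tcp_rot"]@T[:3,3]
def down(yaw): # tool y axis at angle yaw(world) , z down
    y=np.array([np.cos(yaw),np.sin(yaw),0]); z=np.array([0,0,-1.]); return np.c_[np.cross(y,z),y,z]
E
python3 - <<'E'
from h import *
for n,uvs in (("side",[(328,200),(338,245),(341,255),(309,190),(356,222)]),("scene",[(285,238),(310,208),(293,242),(360,185)])):
    c=camera_params(n); d=np.load(f"pics/{n}0.npy")
    r=ray(c,uvs,c["rotation"],None)
    for (u,v),q in zip(uvs,r): print(n,u,v,np.round(c["position"]+q*d[v,u],3))
c=camera_params("wrist"); print(c)
print(inverse_kinematics([0.6,0,0.4],down(0)),inverse_kinematics([0.6,0,0.4],down(np.pi)))
E
```

```text
side 328 200 [ 0.503 -0.009  0.088]
side 338 245 [ 0.511 -0.195  0.012]
side 341 255 [ 0.501 -0.304  0.057]
side 309 190 [0.444 0.124 0.055]
side 356 222 [ 0.587 -0.147  0.073]
scene 285 238 [0.515 0.188 0.004]
scene 310 208 [0.502 0.039 0.056]
scene 293 242 [0.463 0.208 0.024]
scene 360 185 [ 0.451 -0.277  0.006]
{'K': array([[346.84259327,   0.        , 314.85447911],
       [  0.        , 346.84259327, 204.79953509],
       [  0.        ,   0.        ,   1.        ]]), 'dist': array([-0.02575897,  0.        ,  0.        ,  0.        ,  0.        ]), 'tool_from_camera': array([[ 4.44386386e-04, -9.64308873e-01, -2.64779531e-01,
         6.70663328e-02],
       [ 9.99999240e-01,  7.32965338e-04, -9.91084658e-04,
         1.41988061e-03],
       [ 1.14978595e-03, -2.64778889e-01,  9.64308466e-01,
        -1.18949720e-01],
       [ 0.00000000e+00,  0.00000000e+00,  0.00000000e+00,
         1.00000000e+00]])}
[ 0.50260196  0.35019264 -0.77913045  1.47958032  0.24660818  1.41260418
 -0.28489238] [ 0.77200605  0.55241822 -1.31343067  1.46649368  0.53281583  1.5265694
  2.61660485]
```

Run:
```python
from h import *
p0=sense()["position"]
movep([0.5,0.05,0.40],down(0)); sleep(0.3)
s=sense(); p,d=camera("wrist"); cv2.imwrite("pics/w1.png",p[:,:,::-1]); np.savez("pics/w1.npz",p=p,d=d,R=s["tcp_rot"],t=s["position"]); print(s["time_s"],s["position"],s["wrist_force"])
```

```text
3.125 [0.50007024 0.04978256 0.39994505] [ 0.08926941 -0.86775142  0.62959299]
```

View pics/w1.png

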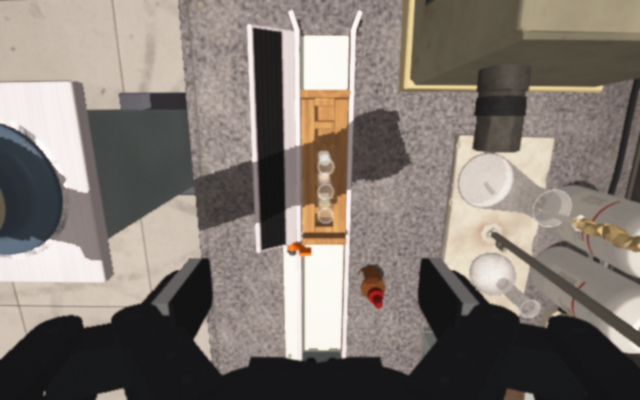

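The wrist view shows the lane running vertically: mouth at the top (row ~15–35), rack rows 90–243 at cols 300–350, orange gate leaf at (299,249), flap cols 250–285.

Run:
```python
from h import *
f=np.load("pics/w1.npz"); p=f["p"]; c=camera_params("wrist"); R,t=wristpose(dict(tcp_rot=f["R"],position=f["t"]),c)
hsv=cv2.cvtColor(p,cv2.COLOR_RGB2HSV)
W=lambda uv,z: np.round(onplane(c,uv,[z]*len(uv),R,t),4)
w=((hsv[...,0]>8)&(hsv[...,0]<22)&(hsv[...,1]>90)); m=np.zeros(w.shape,bool); m[80:250,290:360]=w[80:250,290:360]
for v in range(86,102,2): 
    u=np.flatnonzero(m[v]); print(v,u.min() if len(u) else None,u.max() if len(u) else None,len(u))
# rack edges at z .082
L=[];Rr=[]
for v in range(100,232,6):
    u=np.flatnonzero(m[v]); 
    if len(u): L.append((u.min()-.5,v));Rr.append((u.max()+.5,v))
l=W(L,.082);r=W(Rr,.082)
print("rack left fit",np.polyfit(l[:,1],l[:,0],1),"right",np.polyfit(r[:,1],r[:,0],1), np.median(r[:,0]-l[:,0]))
col=np.flatnonzero(m[:,308:342].sum(1)>25); print("rack rows",col.min(),col.max()); print(W([(325,col.min()-.5),(325,col.max()+.5)],.082))
o=((hsv[...,0]<14)&(hsv[...,1]>200)&(hsv[...,2]>150)); o[:,:285]=0;o[:,315:]=0;o[:235]=0;o[262:]=0
ys,xs=np.nonzero(o); print("orange",xs.min(),xs.max(),ys.min(),ys.max(),W([(xs.min()-.5,ys.mean()),(xs.max()+.5,ys.mean())],.077),W([(308,ys.min()),(308,ys.max())],.077))
g=cv2.cvtColor(p,cv2.COLOR_RGB2GRAY)
# flap outer edge points & right wall brightness profiles
for v in (60,120,150): print(v,list(g[v,240:300:1]))
for v in (60,270,300,330): print(v,list(g[v,280:365]))
cv2.imwrite("pics/w1c.png",cv2.resize(p[0:380,230:380,::-1][:, :],None,fx=1.57,fy=1.57,interpolation=cv2.INTER_CUBIC))
```

```text
86 None None 0
88 None None 0
90 301 348 48
92 301 349 49
94 301 348 48
96 301 348 48
98 301 347 47
100 301 347 47
rack left fit [-0.00134152  0.4830347 ] right [0.00290107 0.53956976] 0.05679999999999999
rack rows 90 243
[[ 0.5124  0.1396  0.082 ]
 [ 0.5139 -0.0579  0.082 ]]
orange 289 309 244 253 [[ 0.4642 -0.0678  0.077 ]
 [ 0.4929 -0.0678  0.077 ]] [[ 0.4909 -0.0606  0.077 ]
 [ 0.4909 -0.0738  0.077 ]]
60 [np.uint8(146), np.uint8(150), np.uint8(153), np.uint8(151), np.uint8(142), np.uint8(127), np.uint8(122), np.uint8(145), np.uint8(194), np.uint8(232), np.uint8(242), np.uint8(239), np.uint8(219), np.uint8(166), np.uint8(95), np.uint8(43), np.uint8(30), np.uint8(30), np.uint8(31), np.uint8(33), np.uint8(31), np.uint8(29), np.uint8(29), np.uint8(31), np.uint8(31), np.uint8(30), np.uint8(29), np.uint8(29), np.uint8(31), np.uint8(30), np.uint8(29), np.uint8(29), np.uint8(31), np.uint8(31), np.uint8(29), np.uint8(30), np.uint8(30), np.uint8(31), np.uint8(31), np.uint8(30), np.uint8(37), np.uint8(74), np.uint8(136), np.uint8(188), np.uint8(214), np.uint8(222), np.uint8(224), np.uint8(
[... 6355 characters left out ...]
int8(249), np.uint8(249), np.uint8(249), np.uint8(249), np.uint8(249), np.uint8(249), np.uint8(249), np.uint8(249), np.uint8(249), np.uint8(249), np.uint8(249), np.uint8(249), np.uint8(249), np.uint8(249), np.uint8(249), np.uint8(249), np.uint8(249), np.uint8(249), np.uint8(249), np.uint8(248), np.uint8(248), np.uint8(244), np.uint8(226), np.uint8(179), np.uint8(174), np.uint8(217), np.uint8(235), np.uint8(231), np.uint8(196), np.uint8(154), np.uint8(140), np.uint8(141), np.uint8(143), np.uint8(147), np.uint8(151), np.uint8(155), np.uint8(157), np.uint8(155), np.uint8(149), np.uint8(145), np.uint8(144), np.uint8(146), np.uint8(149), np.uint8(148), np.uint8(142), np.uint8(141), np.uint8(149)]
```

Run:
```python
from h import *
f=np.load("pics/w1.npz"); c=camera_params("wrist"); R,t=wristpose(dict(tcp_rot=f["R"],position=f["t"]),c)
W=lambda uv,z: np.round(onplane(c,uv,[z]*len(uv),R,t),4)
a=W([(299.3,60),(300.9,270),(301,300),(301.2,330)],.045); b=W([(349.3,60),(343.7,270),(342.8,300),(342,330)],.045)
print(a,b,(b-a)[:,0],(a+b)/2)
m=(a+b)/2; print("lane mid x = ",np.polyfit(m[:,1],m[:,0],1))
print("flap edge",W([(247.7,60),(250.3,120),(251.9,150)],.069))
```

```text
[[ 0.4803  0.1777  0.045 ]
 [ 0.4794 -0.1149  0.045 ]
 [ 0.479  -0.1653  0.045 ]
 [ 0.4787 -0.2186  0.045 ]] [[ 0.5442  0.1777  0.045 ]
 [ 0.5433 -0.1149  0.045 ]
 [ 0.5431 -0.1653  0.045 ]
 [ 0.543  -0.2185  0.045 ]] [0.0639 0.0639 0.0641 0.0643] [[ 0.51225  0.1777   0.045  ]
 [ 0.51135 -0.1149   0.045  ]
 [ 0.51105 -0.1653   0.045  ]
 [ 0.51085 -0.21855  0.045  ]]
lane mid x =  [0.00347316 0.51165376]
flap edge [[0.4188 0.1747 0.069 ]
 [0.4187 0.1036 0.069 ]
 [0.419  0.0659 0.069 ]]
```

Lane width checks out (64 vs 65 mm), as do the flap edge (0.419 vs 0.420) and rack length. So the lane midline is x≈0.5117+0.0035y, the gate plane y≈-0.071 and the rack's trailing face y≈0.141. Next, preshape and press the flap.

Run:
```python
from h import *
A=down(-0.05)
command_gripper(0.076)
x,y=0.4712,0.178
movep([x,y,0.20],A)
move_l([x,y,0.115],feed=0.15); sleep(0.2)
s=sense(); f0=s["wrist_force"]; print(s["time_s"],s["finger_gap"],f0,s["position"])
hit=move_l([x,y,0.066],feed=0.03,until_force=2.0)
s=sense(); print(hit,s["time_s"],s["position"],s["wrist_force"]-f0)
p,d=camera("wrist"); cv2.imwrite("pics/w2.png",p[:,:,::-1])
```

```text
5.3 0.07601285264418953 [-0.32202717  0.53176394 -0.06066529] [0.47188793 0.17822905 0.11601703]
True 6.4167 [0.47102032 0.17804019 0.0787322 ] [ 1.03611211 -0.04605313  0.9252054 ]
```

View pics/w2.png

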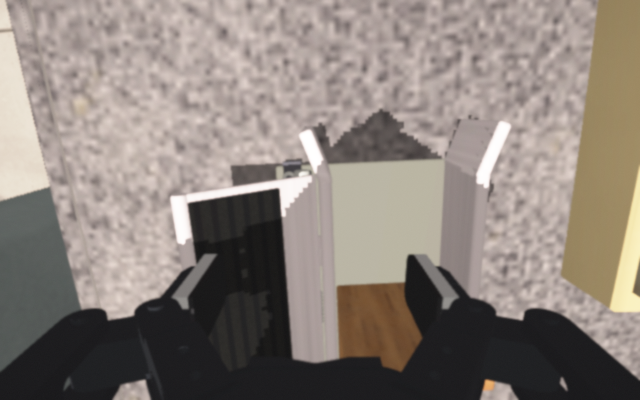

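Left finger is over the flap (tip near (205,265)), right finger is in the lane behind the rack (tip near (420,265)), centred. Continue pressing and measure the flap's slope by depth.

```bash
cat >> h.py <<'E'
def flap(name=None):
    s=sense(); p,d=camera("wrist"); c=camera_params("wrist"); R,t=wristpose(s,c)
    if name: cv2.imwrite(name,p[:,:,::-1])
    v,u=np.mgrid[0:400:2,0:640:2]; u=u.ravel();v=v.ravel(); z=d[v,u]; k=z>0
    P=t+ray(c,np.c_[u,v][k],R,t)*z[k][:,None]
    lx=P[:,0]-(0.5117+0.0035*P[:,1])
    dark=p[v[k],u[k]].max(1)<70
    m=dark&(lx<-.052)&(lx>-.1)&(P[:,1]>s["position"][1]+.025)&(P[:,1]<.215)&(P[:,2]<.09)&(P[:,2]>.015)
    if m.sum()<20: return None
    b=np.polyfit(lx[m],P[m,2],1); return round(0.62+np.arctan(b[0]),3), round(np.polyval(b,-.0845),4), int(m.sum())
E
python3 - <<'E'
from h import *
f0=np.array([-.32,.53,-.06])
print(flap())
for z in (0.070,0.062,0.056,0.052):
    s=sense(); move_l([0.4712,0.178,z],feed=0.03); sleep(.1)
    s=sense(); print(z,s["time_s"],s["position"],s["wrist_force"]-f0,flap("pics/w3.png" if z==.052 else None))
E
```

```text
(np.float64(0.077), np.float64(0.0649), 395)
0.07 7.0667 [0.47113207 0.17791091 0.06997676] [ 0.29837189 -0.29203283  1.9702139 ] (np.float64(0.237), np.float64(0.056), 443)
0.062 7.6333 [0.47100321 0.17807391 0.06195721] [-1.24992623 -0.59997633  4.08964416] (np.float64(0.408), np.float64(0.0482), 444)
0.056 8.1333 [0.47099009 0.17806972 0.05606096] [-2.78531414 -0.55766884  4.36274724] (np.float64(0.544), np.float64(0.0424), 414)
0.052 8.5667 [0.47092486 0.17810281 0.05213127] [-3.20460805  0.09860023  5.90443475] (np.float64(0.653), np.float64(0.0382), 395)
```

View pics/w3.png

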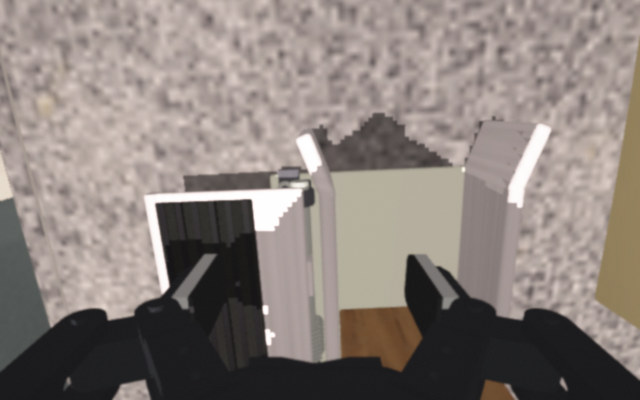

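Flap is level at ~0.65 rad, gate open. Now push.

Run:
```python
from h import *
f0=np.array([-.32,.53,-.06])
for y,fd,lim in ((0.14,.03,8),(0.10,.04,8),(0.02,.05,8),(-0.04,.04,8)):
    hit=move_l([0.4712+0.0035*(y-.178),y,0.0522],feed=fd,until_force=lim)
    s=sense(); print(hit,s["time_s"],s["position"],s["wrist_force"]-f0,flap("pics/w4.png"))
    if hit: break
```

```text
False 10.0333 [0.4712804  0.14010007 0.05233775] [0.66091862 3.66147212 4.23550066] (np.float64(0.648), np.float64(0.0385), 2660)
False 11.2333 [0.47082746 0.09999059 0.05219273] [1.15719235 4.96281209 4.76742034] (np.float64(0.65), np.float64(0.0383), 5175)
False 13.0333 [0.47017564 0.02007752 0.05207506] [1.0488905  4.63891226 4.80956107] (np.float64(0.653), np.float64(0.0382), 5167)
False 14.7333 [ 0.46958029 -0.03990608  0.05194774] [1.00718985 4.20935001 4.31950409] (np.float64(0.657), np.float64(0.0381), 5163)
```

View pics/w4.png

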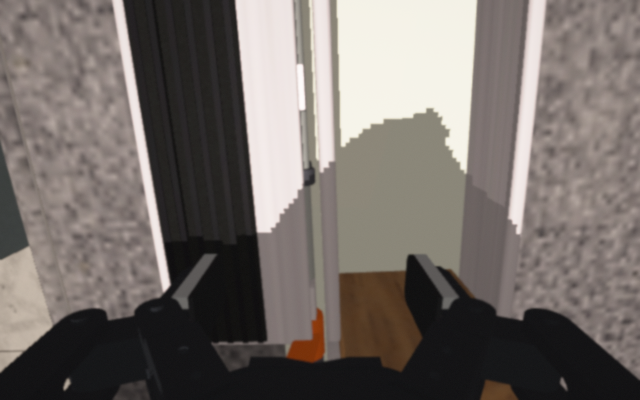

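Rack's trailing face is at the finger; the gate leaf (orange, (310,340)) is open between the fingers. Final approach to the stop.

Run:
```python
from h import *
f0=np.array([-.32,.53,-.06])
y=-0.076
hit=move_l([0.4712+0.0035*(y-.178),y,0.0522],feed=.02,until_force=7)
s=sense(); print(hit,s["time_s"],s["position"],s["wrist_force"]-f0,flap("pics/w5.png"))
```

```text
True 16.1 [ 0.46933771 -0.06718411  0.05196958] [ 0.20605645 -0.56809031  3.82261041] (np.float64(0.658), np.float64(0.0381), 5152)
```

View pics/w5.png

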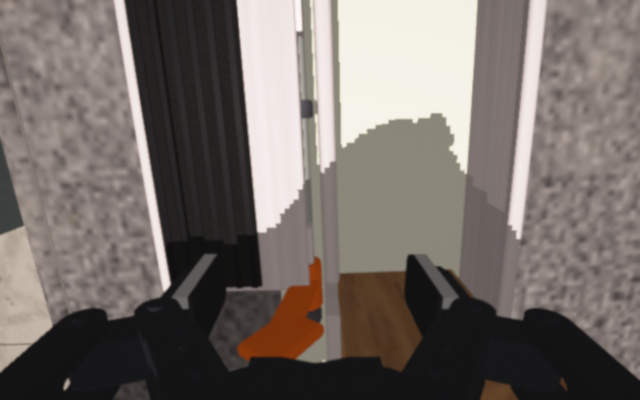

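Run:
```python
from h import *
f0=np.array([-.32,.53,-.06])
y=-0.0725
hit=move_l([0.4712+0.0035*(y-.178),y,0.0522],feed=.01,until_force=10)
s=sense(); print(hit,s["time_s"],s["position"],s["wrist_force"]-f0); sleep(.2)
s=sense(); print(s["position"],s["wrist_force"]-f0,flap())
```

```text
True 16.675 [ 0.4693255  -0.06715148  0.0521532 ] [0.55532137 0.17202967 3.36520677]
[ 0.46931525 -0.06715053  0.05216376] [1.33808055 0.35396447 3.51803347] (np.float64(0.652), np.float64(0.0383), 5131)
```

Run:
```python
from h import *
f0=np.array([-.32,.53,-.06])
x=.4694
move_l([x,-0.068,0.0522],feed=.005); sleep(.2); s=sense(); print(s["position"],s["wrist_force"]-f0)
move_l([x,-0.063,0.0522],feed=.02); print(flap())
move_l([x,-0.063,0.10],feed=.04); s=sense(); print(s["wrist_force"]-f0)
move_l([x,-0.063,0.22],feed=.15)
movep([0.47,0.0,0.36],down(0)); sleep(.2)
s=sense(); p,d=camera("wrist"); cv2.imwrite("pics/w6.png",p[:,:,::-1]); np.savez("pics/w6.npz",p=p,d=d,R=s["tcp_rot"],t=s["position"]); print(s["time_s"],s["wrist_force"])
```

```text
[ 0.46942371 -0.0672301   0.05223937] [0.69576049 4.15852069 3.59645168]
(np.float64(0.652), np.float64(0.0383), 5164)
[ 1.20349353 -0.62084065 -0.35001807]
21.1 [-0.61252838 -0.78117938 -0.03052466]
```

View pics/w6.png

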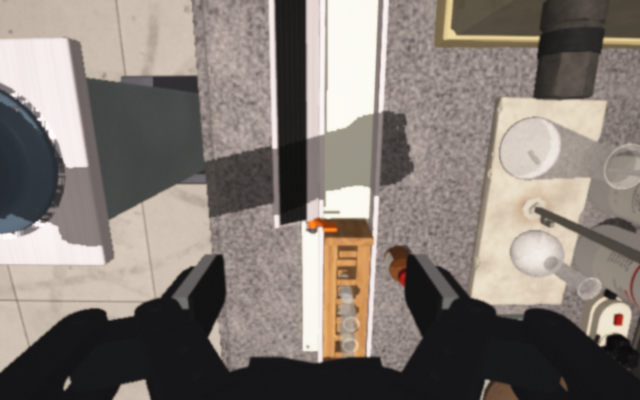

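The rack is behind the shut gate: orange leaf at (322,227), rack trailing edge at rows ~219–237, tubes standing at (348,297)–(348,345). The hard stop came within about 1 mm of the expected home position.

Run:
```python
from rig import *
print(finish_job())
```

```text
the job is handed in; nothing more can be done
None
```

The rack is docked against the end stop with its three tubes standing in it. The gate stayed open until the whole rack had passed and then closed behind it, and I handed the job in at about 21 s of the 42 s allowed.

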